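# Release the eccentric cam stop and run the optical head home

## Task

The slide with the optical head is held off the black test box by the eccentric cam stop. With the fingertips or the outside of the fingers only, pinching nothing, first push the cam round by its upright pin, either way, until its low point (the rim nearest the pivot bolt) faces the slide's follower roller; then push the slide forward by its rear face until it is fully home against its end stop, with the cam left at its low point. Do not force the slide against the cam, do not touch the white optical head, and leave the loose things around it where they are.

Things in the scene. Friction and masses are not known exactly. Their poses are not given: they have to be found in the camera images.
- fixture: Aluminium base plate fixed to the table, top 12 mm up. Its x axis is the slide's forward direction (towards the black test box), y left of that, z up. In its frame (mm) the plate spans x -152 to 192, y -155 to 130; cam pivot at x 40, y -55; test box x 97 to 187, y 25 to 125, its top 100 above the table; end stop x 33 to 48, y 32 to 118, its top 42 above the table.
- pivot (a point): Point on the cam's vertical pivot axis, level with the cam's upper face (34 mm above the table). The cam is 80 mm in diameter, 14 mm thick, pivoted 18 mm off its centre: rim 58 mm from the pivot on the high side, 22 mm on the low side. A bolt head 20 mm across stands 6 mm above the face on the axis.
- cam (a joint): Angle (rad) of the steel cam plate; positive = counter-clockwise from above. 0 = high side towards the follower roller (fixture -x). At +3.14 or -3.14 (same place, either way round) the low point faces the roller; the slide then passes with 1.5 mm to spare, but touches the cam if it is over 0.5 rad off. Limits +-3.7. Starts within +-0.8. Friction 0.22 N m (5 N at the pin) holds it; no detent.
- pin_mid (a point): Middle of the cam's upright black pin, 14 mm in diameter, 34 to 76 mm above the table (this point 55 mm), on the cam's high side 44 mm from the pivot axis. From the pivot it lies at fixture -x when joint cam is 0, at fixture +x when the low point faces the roller. The follower roller and arm are no higher than 34 mm, so fingertips 40 to 60 mm up pass over them and still push the pin.
- pin: The same pin: a sleeve that revolves freely on its own axis, so its yaw means nothing. Origin at its lower end, 36 mm above the table, on the pin's axis. To be pushed from the side, not pinched.
- slide (a joint): Travel (m) of the follower slide along fixture +x; 0 = fully back, 0.0585 = fully home against the end stop (starts at 0 to 0.012). With the cam's high side facing the roller it is stopped at about 0.024 to 0.031. About 3 N of friction and some damping; no spring, it stays where it is left.
- push_face (a point): Centre of the slide's flat upright rear face (looks to fixture -x, dark pad), 90 mm wide, 20 to 60 mm above the table; this point 40 mm up. The block is 100 mm long. An arm 14 mm thick reaches from its right (-y) side to the follower roller, 18 mm in diameter, which faces the cam; the roller's axis is 76 mm ahead of this point and 130 mm to its right.
- head (a point): White optical head on top of the slide (this point on the slide's top, 60 mm above the table, 52 mm ahead of the rear face): a tube 28 mm in diameter along fixture x, its axis 16 mm above this point, from 2 to 107 mm ahead of it, on a saddle that starts 3 mm behind it; collars 32 mm across, top 92 mm above the table. Not to be touched.
- lens_cap: Loose black lens cap, 32 mm across, 18 mm high, on the base plate behind the follower arm. Origin under its centre.
- standoff: Loose steel standoff, 22 mm foot, 45 mm high, on the base plate beyond the cam. Origin under its centre.
- gauge_block: Loose steel block 35 x 18 x 25 mm high on the base plate, beyond the cam. Origin under its centre.
- bottle: Loose amber bottle, 44 mm across, 105 mm high, on the table to the right of the base plate. Origin under its centre.
- driver: Loose screwdriver lying on the table left of the fixture.
- tape: Loose grey roll, 70 mm across, 20 mm high, lying on the table to the right. Origin under its centre.
- mouse: Loose black computer mouse, 100 x 58 x 33 mm, on the table to the left. Origin under its centre.

How it is judged:
On the way, in this order (a step that is already met when the one before it is completed fails the run):
1. the cam is turned until its low point faces the follower roller, while the slide is still back ((value of joint cam between 2.69159 and 3.59159 rad or value of joint cam between -3.59159 and -2.69159 rad) and value of joint slide below 0.025 m), for 0.2 s.
2. the slide is pushed fully home against its end stop ((value of joint cam between 2.69159 and 3.59159 rad or value of joint cam between -3.59159 and -2.69159 rad) and value of joint slide above 0.0555 m), for 0.2 s.
At the end, for the whole second after the job is handed in: The slide rests within 3 mm of fully home (travel over 55.5 of 58.5 mm) and the cam rests with its low point within 0.45 rad of facing the follower roller (all of step 2 and velocity of joint slide between -0.005 and 0.005 m/s and velocity of joint cam between -0.05 and 0.05 rad/s); the robot touches nothing.
It fails at once if the slide is pushed up to the cam (more than 22 mm of travel) while the cam is not at its low point (not (value of joint cam between 2.59159 and 3.69159 rad or value of joint cam between -3.69159 and -2.59159 rad) and value of joint slide above 0.022 m).
It fails at once if the pin is pinched (more than 30 N from the fingers) (contact force between the fingers and pin above 30 N).
It fails at once if the optical head is touched (more than 1 N) (contact force between any of the fingers, the arm and head_saddle above 1 N or contact force between any of the fingers, the arm and head_tube above 1 N or contact force between any of the fingers, the arm and head_collar1 above 1 N or contact force between any of the fingers, the arm and head_collar2 above 1 N).
It fails at once if a loose thing is lifted, carried or pushed more than 15 mm away (distance of any of lens_cap, standoff, gauge_block, bottle, driver, tape, mouse from where it was at the start of the episode above 0.015 m).
It also fails if it takes over 51 s, if anything falls off the work surface, if the arm or the gripper's body presses on something with over 40 N, if the wrist force passes 120 N, or if a joint passes its speed limit or range.

## Robot

A 6-joint arm with a two-finger parallel gripper is mounted at the origin on the work surface. World frame = base frame: x ahead of the robot, y to its left, z up, the work surface at z = 0. Lengths are in m, angles in rad, forces in N, time in s.
With the tool pointing down it reaches from about 0.35 to 0.775 m from the base axis. Payload 5.5 kg.
Tool frame: the origin (TCP) lies between the finger pads; the fingertips stand 11 mm ahead of it and the grasp point (between the pads) lies 8 mm behind it; z points along the fingers, x is the direction in which the jaws open and shut, and the axes are right-handed (so a half turn about z gives the same grasp; the last joint's range is limited). The gripper opens to 85 mm and grips with 20 to 120 N. Pads are 22 mm wide; open, the fingers measure 114 mm over their backs; the gripper's body (76 mm by 85 mm) begins 54 mm behind the grasp point. The pads swing forward as they close: fully open they stand 13 mm farther back than shut.
Start: joints at [1.084, 0.313, 0.046, 1.304, 0, 1.431], TCP at [0.195, 0.541, 0.242] pointing down, gripper open.
Joint ranges: [-2.76, 2.76], [-0.86, 1.69], [-1.03, 1.26], [-2.2, 2.34], [-1.47, 1.5], [-3.14, 3.14]. Speed limits (rad/s): [2.57, 2.57, 3.14, 3.14, 3.14, 3.14].

## Interface

Orientations are given as a 3x3 rotation matrix whose columns are the frame's x, y, z axes.
In Python, from plant import * gives the robot as it stands. Calls block until the motion is done:
- goto(position, orientation): joint-space move of the TCP to a pose.
- line_to(position, orientation=None, rate=0.15, guard=None): straight line of the TCP; orientation=None keeps the orientation; rate is the mean speed in m/s. With guard (N) it stops when the force on the tool has changed by that much, and returns True; else False.
- set_joints(angles): joint-space move.
- open_jaws() and grasp(f_grip=None): open the fingers fully, or close them until they stop; f_grip is the grip in N (None keeps the last).
- pause(seconds).
- solve_ik(position, orientation): joint angles nearest the present ones, or None.
- camera(name): name is "side" or "top" or "wrist"; returns the picture (384x512x3 uint8, blue, green, red); there is no depth.
- camera_model(name): a dict with "fx", "fy", "cx", "cy" (pixels), "k1" (the pictures are not rectified: a ray, as slopes to the right and down, at radius r is drawn at 1 + k1 r^2 times it, then the intrinsics apply), "position" and "rotation" of the camera in the world. Camera axes: x right, y up, looking along -z (the intrinsics and any distortion apply to the point x, -y, -z); pixel columns grow to the right and rows downward; lengths in m; the calibration is good to about 2 mm. A picture is of the moment at which its call begins: read the wrist's pose just before it. camera_model takes no time and is no camera call; for the wrist camera it gives the pose at the moment of the call.
A pose or a line that the arm cannot do raises MotionError and nothing moves.
- close_job(): hands the job in, once; it reports no verdict.
Readings, each from a call of its own:
- get_clock(): time.
- get_joint_pos(): joint angles.
- get_dq(): joint speeds.
- get_joint_torque(): joint torques, N m.
- get_position(): TCP position.
- get_eef_rot(): TCP orientation.
- get_ft_force(): force on the tool from outside, world axes, zero at the start.
- get_ft_torque(): the same for the moment, N m.
- get_grip_width(): opening from 0.0 (shut) to 1.0 (fully open).
Only numpy, scipy, OpenCV 4.12 (cv2) and the standard library are available. Lean on these libraries where they do the work, as an engineer would, in place of code of your own. Each camera call takes 0.05 s, during which the arm holds its last target.

## Working session

There is one attempt and no reset: what is moved stays moved. The work goes in short steps, each a Python script; the robot and the scene stay as the last script left them, time stands still between calls to the robot, and variables do not carry over. Pictures are saved under pics/ and viewed, and the job is handed in when it is done.

```bash
ls; mkdir -p pics; python3 - <<'E'
from plant import *
import cv2
print(get_clock(), get_position(), get_grip_width())
for n in ("side","top","wrist"):
    m=camera_model(n); print(n,{k:(v if not hasattr(v,'round') else v) for k,v in m.items()})
    cv2.imwrite(f"pics/a_{n}.png",camera(n))
E
```

```text
pics
0.0 [0.19520962 0.54029849 0.2413968 ] 0.9990378527390008
side {'fx': 398.3773725139652, 'fy': 398.3773725139652, 'cx': 253.4179641733127, 'cy': 191.68113193921818, 'k1': -0.050140845163479046, 'position': array([ 0.44592643, -0.83096507,  0.91747527]), 'rotation': array([[ 0.97595843,  0.16002014, -0.14798206],
       [-0.2174184 ,  0.66707285, -0.71256091],
       [-0.01530928,  0.72760385,  0.6858267 ]])}
top {'fx': 372.99271546651204, 'fy': 372.99271546651204, 'cx': 250.94257640249998, 'cy': 193.8259362828716, 'k1': -0.0402666239597306, 'position': array([0.30932881, 0.0406855 , 1.38847535]), 'rotation': array([[-0.09646321,  0.97021202, -0.22222395],
       [-0.99533594, -0.0942757 ,  0.02045633],
       [-0.00110334,  0.22316076,  0.97478103]])}
wrist {'fx': 304.44160415705846, 'fy': 304.44160415705846, 'cx': 256.8046916572641, 'cy': 194.1038954340271, 'k1': -0.02350539415264847, 'position': array([0.11636042, 0.56918889, 0.37353627]), 'rotation': array([[ 0.3388725 , -0.89029254, -0.30421147],
       [ 0.94083074,  0.32007753,  0.11130095],
       [-0.00171915, -0.32392833,  0.94608006]])}
```

View pics/a_top.png

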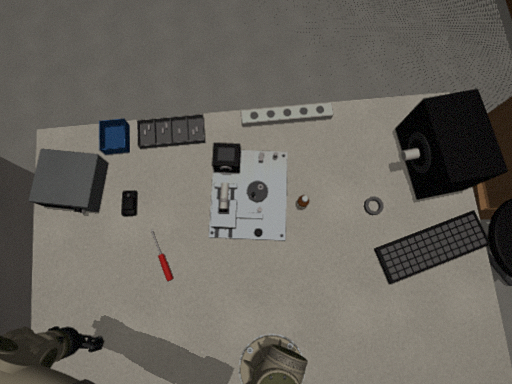

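View pics/a_side.png

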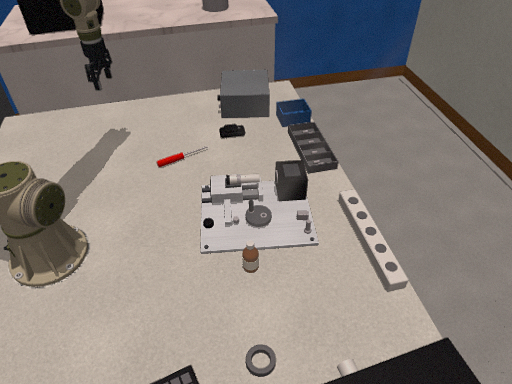

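The top view shows the plate at about px (210-287, 150-240), with forward pointing up the image. The cam is at (257,190), the black box at (227,157) and the slide at (224,205). I'll enlarge both views.

```bash
python3 - <<'E'
import cv2
a=cv2.imread("pics/a_top.png")[140:250,195:325]; cv2.imwrite("pics/b_top.png",cv2.resize(a,None,fx=5.4,fy=5.4,interpolation=cv2.INTER_CUBIC))
a=cv2.imread("pics/a_side.png")[150:280,190:330]; cv2.imwrite("pics/b_side.png",cv2.resize(a,None,fx=4.6,fy=4.6,interpolation=cv2.INTER_CUBIC))
E
```

```text
(no output)
```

View pics/b_top.png

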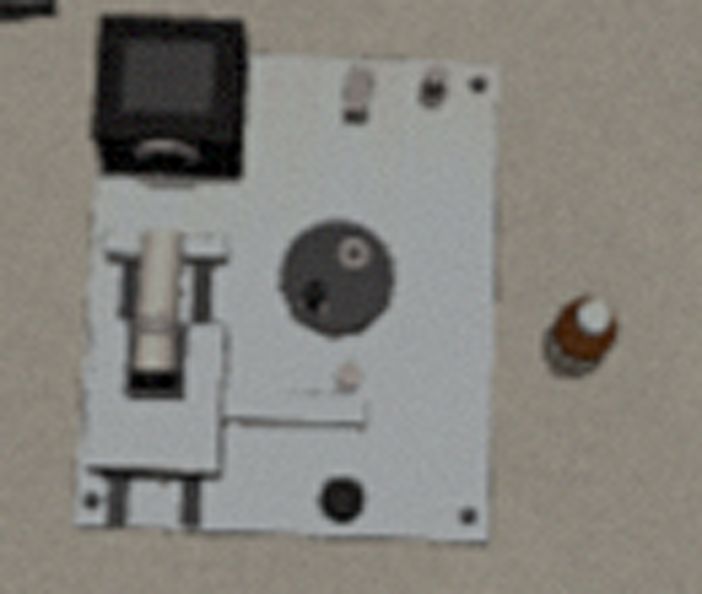

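View pics/b_side.png

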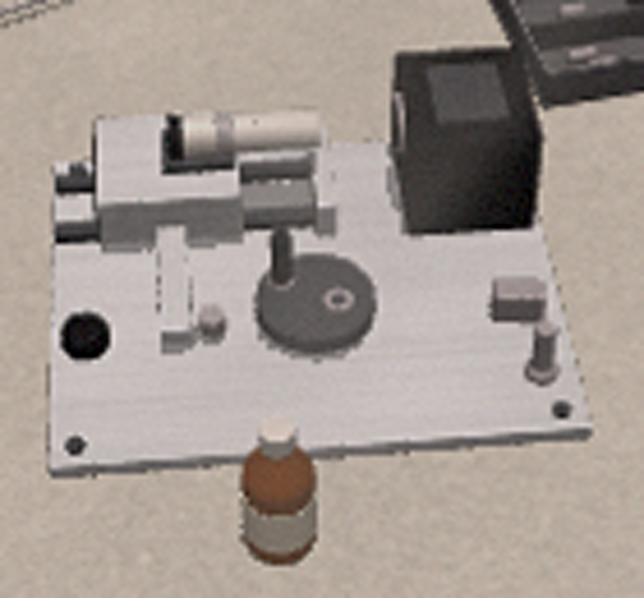

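The pin is back-left of the pivot, so the cam is at a negative angle and clockwise is the short way round. Next I measure the plate edges, bolt, cam disc and pin.

```bash
cat > h.py <<'E'
import numpy as np, cv2
def rays(m,uv):
    K=np.array([[m['fx'],0,m['cx']],[0,m['fy'],m['cy']],[0,0,1.]])
    p=cv2.undistortPoints(np.array(uv,float).reshape(-1,1,2),K,np.array([m['k1'],0,0,0,0.])).reshape(-1,2)
    d=np.c_[p[:,0],-p[:,1],-np.ones(len(p))]@np.array(m['rotation']).T
    return np.array(m['position']),d
def onplane(m,uv,z):
    o,d=rays(m,uv); t=(z-o[2])/d[:,2]; return o+t[:,None]*d
def project(m,P):
    P=np.atleast_2d(P); c=(P-m['position'])@np.array(m['rotation'])
    K=np.array([[m['fx'],0,m['cx']],[0,m['fy'],m['cy']],[0,0,1.]])
    return cv2.projectPoints(np.c_[c[:,0],-c[:,1],-c[:,2]],np.zeros(3),np.zeros(3),K,np.array([m['k1'],0,0,0,0.]))[0].reshape(-1,2)
E
python3 - <<'E'
from plant import *
from h import *
for n,roi in (("top",(140,250,195,325)),("side",(150,280,190,330))):
    im=cv2.imread(f"pics/a_{n}.png"); m=camera_model(n)
    b,g,r=[im[...,i].astype(int) for i in range(3)]
    mask=((b-r>-8)&(g>105)).astype(np.uint8)
    z=np.zeros_like(mask); a=roi; z[a[0]:a[1],a[2]:a[3]]=1; mask*=z
    mask=cv2.morphologyEx(mask,cv2.MORPH_OPEN,np.ones((2,2),np.uint8))
    cs,_=cv2.findContours(mask,cv2.RETR_EXTERNAL,cv2.CHAIN_APPROX_NONE)
    c=max(cs,key=cv2.contourArea); hull=cv2.convexHull(c)
    ap=cv2.approxPolyDP(hull,4,True).reshape(-1,2)
    print(n,cv2.contourArea(c),ap.tolist()); print(onplane(m,ap,0.012).round(4).tolist())
    dark=((im.max(2)<95)).astype(np.uint8)*z
    N,l,s,ce=cv2.connectedComponentsWithStats(dark,connectivity=4)
    for i in range(1,N):
        if s[i,4]>8: print(s[i].tolist(),ce[i].round(2),onplane(m,[ce[i]],0.034).round(4)[0])
    v=cv2.resize(mask[a[0]:a[1],a[2]:a[3]]*160+dark[a[0]:a[1],a[2]:a[3]]*80,None,fx=4,fy=4,interpolation=0); cv2.imwrite(f"pics/m_{n}.png",v)
E
```

```text
top 5509.5 [[287, 155], [286, 240], [210, 238], [214, 174], [242, 151]]
[[0.7635, -0.1424, 0.012], [0.4369, -0.0999, 0.012], [0.4713, 0.1783, 0.012], [0.7145, 0.1453, 0.012], [0.7966, 0.0299, 0.012]]
[195, 140, 11, 4, 37] [199.32 141.35] [0.844  0.1904 0.034 ]
[212, 143, 29, 31, 835] [226.16 157.6 ] [0.7683 0.0926 0.034 ]
[273, 155, 4, 5, 17] [274.47 156.65] [ 0.7542 -0.0911  0.034 ]
[259, 160, 4, 3, 9] [260.11 161.11] [ 0.7418 -0.0348  0.034 ]
[247, 181, 21, 22, 320] [256.76 191.54] [ 0.6247 -0.0102  0.034 ]
[215, 187, 15, 27, 133] [221.95 202.99] [0.5938 0.1226 0.034 ]
[228, 187, 9, 13, 44] [231.95 192.5 ] [0.63   0.0822 0.034 ]
[296, 195, 13, 15, 114] [301.16 203.32] [ 0.5642 -0.1695  0.034 ]
[212, 227, 23, 12, 96] [222.59 230.66] [0.491  0.1284 0.034 ]
[254, 229, 8, 8, 52] [257.73 232.25] [0.4729 0.0015 0.034 ]
side 6.0 [[222, 203], [216, 205]]
[[0.5312, 0.0815, 0.012], [0.511, 0.077, 0.012]]
[275, 150, 55, 51, 1613] [297.57 175.11] [0.7993 0.1318 0.034 ]
[225, 175, 16, 13, 99] [230.99 183.02] [0.5733 0.1452 0.034 ]
[242, 185, 16, 5, 56] [249.2  187.02] [0.6279 0.1119 0.034 ]
[202, 186, 9, 6, 43] [206.19 189.  ] [0.4892 0.1354 0.034 ]
[243, 195, 28, 32, 316] [254.85 211.21] [6.218e-01 5.000e-04 3.400e-02]
[202, 197, 10, 6, 42] [206.69 200.17] [0.4838 0.0832 0.034 ]
[297, 215, 11, 5, 49] [301.71 217.16] [ 0.7541 -0.0567  0.034 ]
[203, 218, 11, 10, 89] [208.06 222.72] [ 0.4749 -0.0137  0.034 ]
[305, 223, 5, 8, 30] [307.37 226.4 ] [ 0.7591 -0.0963  0.034 ]
[310, 238, 4, 3, 10] [311.5 238.8] [ 0.7558 -0.1443  0.034 ]
[204, 245, 4, 4, 12] [205.75 246.42] [ 0.456  -0.1022  0.034 ]
[243, 255, 15, 7, 38] [249.97 259.05] [ 0.5687 -0.1741  0.034 ]
[246, 270, 10, 3, 17] [250.41 270.82] [ 0.5616 -0.2125  0.034 ]
```

```bash
python3 - <<'E'
from plant import *
from h import *
mt,ms=camera_model("top"),camera_model("side")
f=lambda x,y,s,u0,v0:(u0+(x+.5)/s-.5, v0+(y+.5)/s-.5)
bt=f(353,252,5.4,195,140); bs=f(339,299,4.6,190,150)
print("bolt",onplane(mt,[bt],.040),onplane(ms,[bs],.040))
P={}
im=cv2.imread("pics/a_top.png"); d=(im.max(2)<95).astype(np.uint8)
N,l,s,ce=cv2.connectedComponentsWithStats(d,connectivity=4)
i=l[195,250]; i=[k for k in range(1,N) if 300<s[k,4]<340 and 245<s[k,0]<250][0]
c=cv2.findContours((l==i).astype(np.uint8),0,cv2.CHAIN_APPROX_NONE)[0][0]
e=cv2.fitEllipse(cv2.convexHull(c)); print("disc",e,onplane(mt,[e[0]],.034))
# pin: top at side crop (281,230), base (285,283); top-cam pin
print("pin base side",onplane(ms,[f(285,281,4.6,190,150)],.034),"top side",onplane(ms,[f(282,231,4.6,190,150)],.076))
print("pin top cam, top@.076",onplane(mt,[f(313,286,5.4,195,140)],.076),"base@.034",onplane(mt,[f(317,305,5.4,195,140)],.034))
# slide rear top edge corners, z=.06
print("rear edge",onplane(mt,[f(88,468,5.4,195,140),f(220,474,5.4,195,140)],.060))
print("endstop/screws",onplane(mt,[f(90,501,5.4,195,140),f(468,516,5.4,195,140),f(478,84,5.4,195,140)],.012))
E
```

```text
bolt [[ 0.64228359 -0.02385709  0.04      ]] [[ 0.64236429 -0.024987    0.04      ]]
disc ((256.98858642578125, 191.2803192138672), (20.428892135620117, 21.005970001220703), 5.487145900726318) [[ 0.62562946 -0.01113154  0.034     ]]
pin base side [[0.61245171 0.00498346 0.034     ]] top side [[0.61236243 0.01012863 0.076     ]]
pin top cam, top@.076 [[0.61266061 0.00688856 0.076     ]] base@.034 [[0.60872621 0.00437351 0.034     ]]
rear edge [[0.5073294  0.16725951 0.06      ]
 [0.49491444 0.08034102 0.06      ]]
endstop/screws [[ 0.49163676  0.17213815  0.012     ]
 [ 0.45640724 -0.08457561  0.012     ]
 [ 0.76430638 -0.12729515  0.012     ]]
```

Both cameras agree on the bolt to about 1 mm. The pivot is at (0.642, -0.024), and the pin lies 43 mm from it (44 expected) at 134° in world angle. The plate yaw is -7.9°. The rear edge measures 88 mm (90 expected), and its centre is at (0.501, 0.124). That puts the cam near -0.66 rad and the slide at about 6 mm. Next I check IK along the clockwise arc.

```bash
cat >> h.py <<'E'
PIV=np.array([.6423,-.0244]); YAW=-0.138
EX=np.array([np.cos(YAW),np.sin(YAW)]); EY=np.array([-EX[1],EX[0]])
def F(x,y): return PIV+(x-.040)*EX+(y+.055)*EY
def Rdown(yx,yy):   # tool y axis along given horizontal direction, z down
    y=np.array([yx,yy,0.])/np.hypot(yx,yy); z=np.array([0,0,-1.]); return np.c_[np.cross(y,z),y,z]
def arcpose(phi,back,sgn=1,z=.061,side='y',rad=.044):
    r=np.array([np.cos(phi),np.sin(phi)]); t=np.array([np.sin(phi),-np.cos(phi)])
    p=PIV+rad*r-back*t
    R=Rdown(*(sgn*t)) if side=='y' else Rdown(*(sgn*r))
    return np.r_[p,z],R
E
python3 - <<'E'
from plant import *
from h import *
for side in 'yx':
  for s in (1,-1):
    print(side,s)
    for ph in (134,100,60,20,-8,-15):
        q=solve_ik(*arcpose(np.radians(ph),.018,s,side=side)); print(ph,None if q is None else np.round(q,2))
q=solve_ik(np.r_[F(-.145,.075),.051],Rdown(*EX));print(q)
q=solve_ik(np.r_[F(-.145,.075),.051],Rdown(*-EX));print(q)
E
```

```text
y 1
134 [-0.14  0.47 -0.18  0.92  0.   -0.91]
100 [-0.1   0.5  -0.13  0.94  0.   -0.28]
60 [-0.09  0.56 -0.04  0.98  0.    0.44]
20 [-0.11  0.61  0.05  1.02  0.    1.11]
-8 [-0.13  0.63  0.09  1.03  0.    1.58]
-15 [-0.14  0.63  0.09  1.03  0.    1.69]
y -1
134 [-0.14  0.47 -0.18  0.92  0.    2.23]
100 [-0.1   0.5  -0.13  0.94  0.    2.86]
60 [-0.09  0.56 -0.04  0.98  0.   -2.71]
20 [-0.11  0.61  0.05  1.02  0.   -2.03]
-8 [-0.13  0.63  0.09  1.03  0.   -1.57]
-15 [-0.14  0.63  0.09  1.03  0.   -1.45]
x 1
134 [-0.14  0.47 -0.18  0.92  0.   -2.48]
100 [-0.1   0.5  -0.13  0.94  0.   -1.85]
60 [-0.09  0.56 -0.04  0.98  0.   -1.14]
20 [-0.11  0.61  0.05  1.02  0.   -0.46]
-8 [-0.13  0.63  0.09  1.03  0.    0.  ]
-15 [-0.14  0.63  0.09  1.03  0.    0.12]
x -1
134 [-0.14  0.47 -0.18  0.92  0.    0.66]
100 [-0.1   0.5  -0.13  0.94  0.    1.29]
60 [-0.09  0.56 -0.04  0.98  0.    2.01]
20 [-0.11  0.61  0.05  1.02  0.    2.69]
-8 [-0.13  0.63  0.09  1.03  0.   -3.14]
-15 [-0.14  0.63  0.09  1.03  0.   -3.02]
[ 0.10317829  0.30631967 -0.46883666  0.79563999  0.          0.24117829]
[ 0.10317829  0.30631967 -0.46883666  0.79563999  0.         -2.90041437]
```

The y, +1 option is continuous along the whole arc. I'll close the jaws, move above the approach point and check with the wrist camera.

```bash
python3 - <<'E'
from plant import *
from h import *
grasp(20)
p,R=arcpose(np.radians(134),.032)
p[2]=.16
goto(p,R); print(get_clock(),get_position(),get_grip_width())
m=camera_model("wrist"); im=camera("wrist"); 
for P in ([*PIV,.04],[*(PIV+.044*np.array([np.cos(2.339),np.sin(2.339)])),.076],[*p[:2],.05]):
    u=project(m,P)[0]; print(u); cv2.circle(im,tuple(int(round(v)) for v in u),4,(0,0,255),1)
cv2.imwrite("pics/c_wrist.png",im)
cv2.imwrite("pics/c_side.png",cv2.resize(camera("side")[120:270,180:340],None,fx=4.5,fy=4))
E
```

```text
3.35 [ 0.58873079 -0.01432493  0.16012498] -0.00024500987225224436
[207.11662139 224.07629691]
[255.4297787  243.08013671]
[255.60959445 194.37716342]
```

View pics/c_wrist.png

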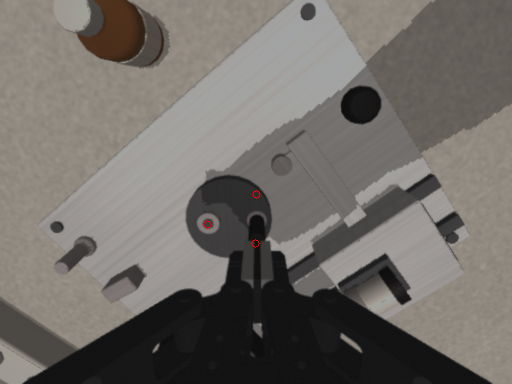

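View pics/c_side.png

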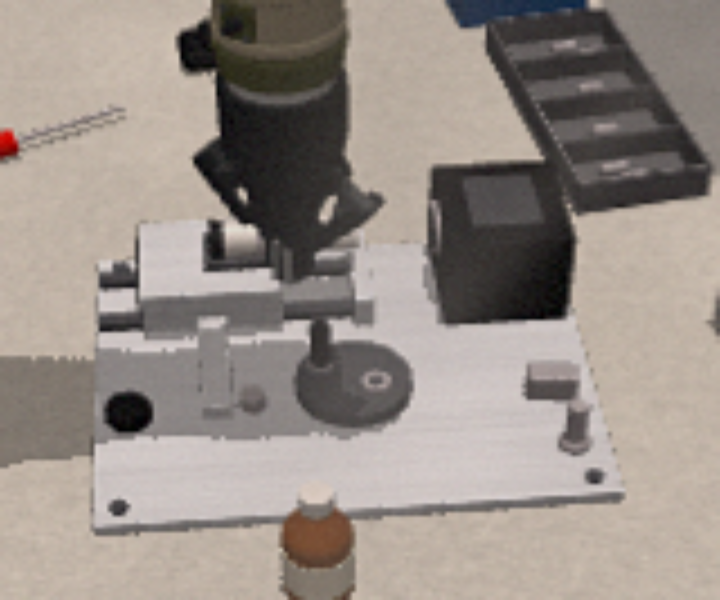

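The projected bolt marker falls exactly on the bolt at (207,224). The pin rises from (256,215) to about (256,243), as predicted, and the fingertip path down is clear. I'll descend and sweep the arc.

```bash
python3 - <<'E'
from plant import *
from h import *
p,R=arcpose(np.radians(134),.032)
print("down",line_to(p,R,rate=.1,guard=8),get_clock(),get_position(),get_ft_force().round(2))
p,R=arcpose(np.radians(134),.018)
print(line_to(p,R,rate=.05,guard=15),get_ft_force().round(2))
for ph in range(124,75,-12):
    p,R=arcpose(np.radians(ph),.018)
    g=line_to(p,R,rate=.04,guard=20)
    print(ph,g,get_clock(),get_ft_force().round(2))
    if g: break
cv2.imwrite("pics/d_side.png",cv2.resize(camera("side")[120:270,180:340],None,fx=4.5,fy=4))
cv2.imwrite("pics/d_wrist.png",camera("wrist"))
E
```

```text
down False 4.5917 [ 0.58930543 -0.01504681  0.06170618] [ 0.02 -0.34  0.62]
False [-0.33 -0.65  1.1 ]
124 False 5.3833 [-3.15 -1.46  3.99]
112 False 5.7833 [-3.57 -1.5   3.26]
100 False 6.1833 [-4.41 -0.17  3.01]
88 False 6.5833 [-3.84  0.3   2.96]
76 False 6.9833 [-3.43  0.11  2.28]
```

View pics/d_side.png

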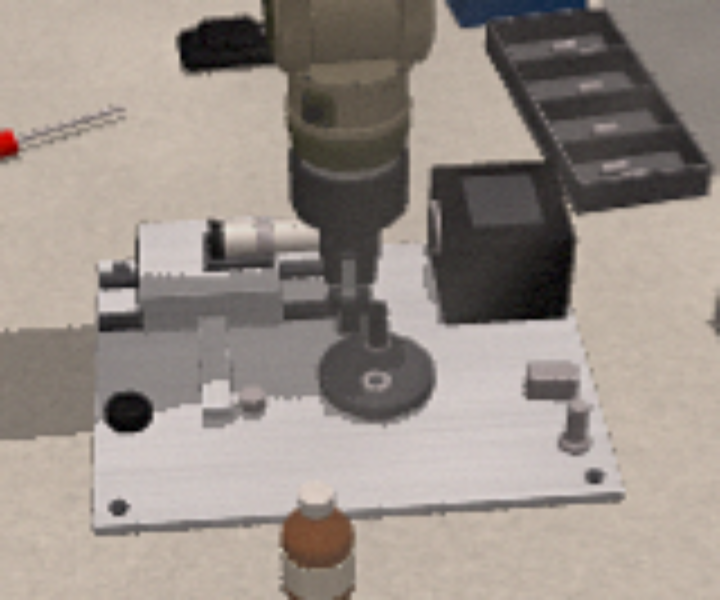

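View pics/d_wrist.png

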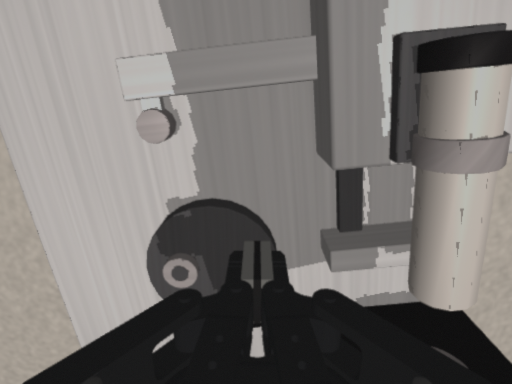

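The cam is following: in the side view the pin is at (376,325), behind the bolt at (376,380), with 3–4 N on the tool. I'll continue to the low point.

```bash
python3 - <<'E'
from plant import *
from h import *
for ph in [64,52,40,28,16,4,-8]:
    p,R=arcpose(np.radians(ph),.018)
    g=line_to(p,R,rate=.04,guard=20)
    print(ph,g,get_clock(),get_ft_force().round(2))
    if g: break
cv2.imwrite("pics/e_side.png",cv2.resize(camera("side")[120:270,180:340],None,fx=4.5,fy=4))
cv2.imwrite("pics/e_top.png",cv2.resize(camera("top")[140:250,195:325],None,fx=5,fy=5))
E
```

```text
64 False 7.4833 [-2.96  2.22  1.15]
52 False 7.8833 [-2.32  2.44 -0.43]
40 False 8.2833 [-2.59  3.95 -0.52]
28 False 8.6833 [-1.34  3.48 -1.25]
16 False 9.0833 [-0.88  3.88 -0.47]
4 False 9.4833 [-0.07  3.33 -2.01]
-8 False 9.8833 [ 1.88  3.87 -2.39]
```

View pics/e_side.png

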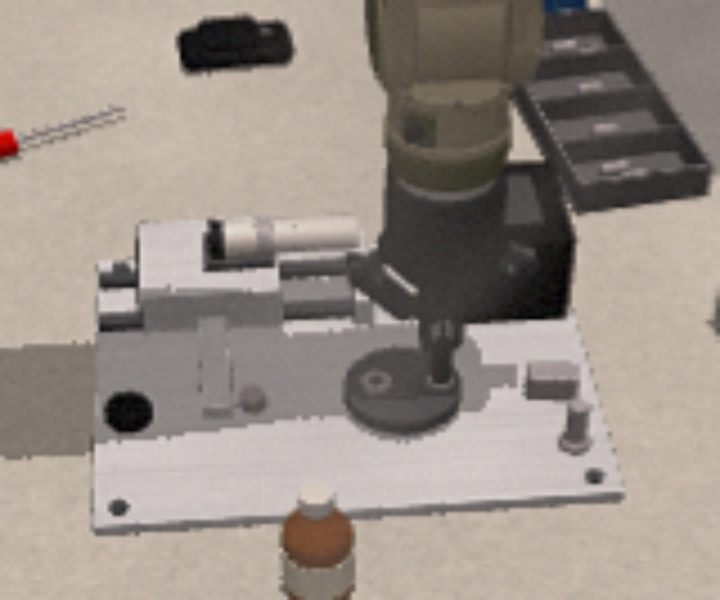

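View pics/e_top.png

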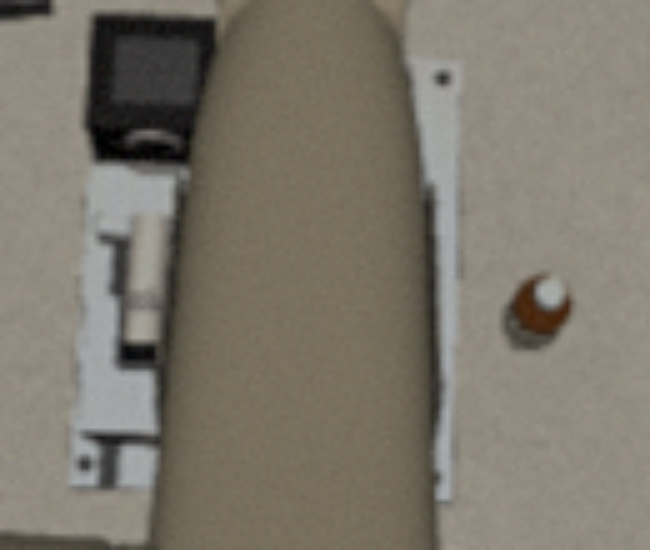

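In the side view the pin base is at about (440,383), straight ahead of the bolt at (376,380). I'll back off, lift and measure the cam angle in the clear.

```bash
python3 - <<'E'
from plant import *
from h import *
p,R=arcpose(np.radians(-8),.032)
line_to(p,R,rate=.08)
p[2]=.16; line_to(p,R,rate=.2); 
# travel high to above the rear of slide
q=F(-.155,.073); goto(np.r_[q,.16],Rdown(*EX)); print(get_clock(),get_position())
s=camera("side");t=camera("top");cv2.imwrite("pics/f_side_raw.png",s);cv2.imwrite("pics/f_top_raw.png",t)
cv2.imwrite("pics/f_side.png",cv2.resize(s[150:280,190:330],None,fx=4.6,fy=4.6,interpolation=cv2.INTER_CUBIC))
cv2.imwrite("pics/f_top.png",cv2.resize(t[140:250,195:325],None,fx=5.4,fy=5.4,interpolation=cv2.INTER_CUBIC))
d=(t.max(2)<95).astype(np.uint8)
N,l,st,ce=cv2.connectedComponentsWithStats(d,connectivity=4)
for k in range(1,N):
    if 245<st[k,0]+st[k,2]/2<270 and 170<st[k,1]+st[k,3]/2<205 and st[k,4]>150:
        c=cv2.findContours((l==k).astype(np.uint8),0,cv2.CHAIN_APPROX_NONE)[0][0]
        e=cv2.fitEllipse(cv2.convexHull(c)); P=onplane(camera_model("top"),[e[0]],.034)[0,:2]; v=P-PIV
        a=np.arctan2(v[1],v[0]); print(e,P,np.hypot(*v),"cam",(a-(np.pi+YAW)+np.pi)%(2*np.pi)-np.pi)
E
```

```text
12.175 [0.46714526 0.12905152 0.15950487]
((260.0420227050781, 182.80003356933594), (20.29254913330078, 21.218324661254883), 4.121280193328857) [ 0.65704024 -0.02580192] 0.014806759095525292 cam -3.098415872638198
```

View pics/f_side.png

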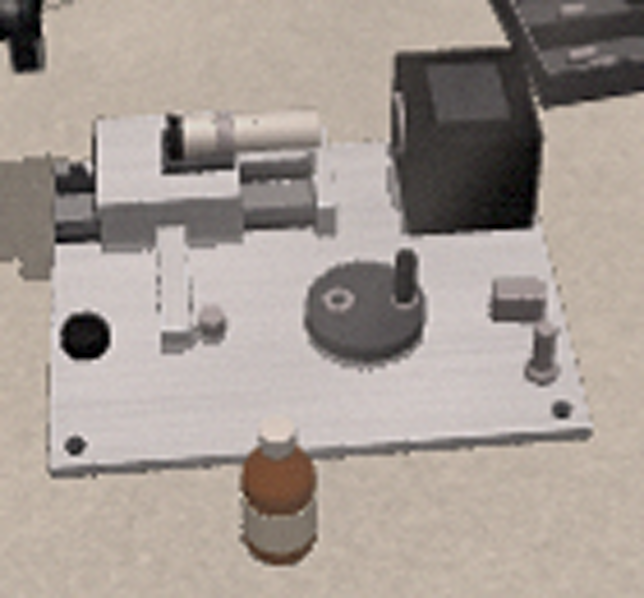

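View pics/f_top.png

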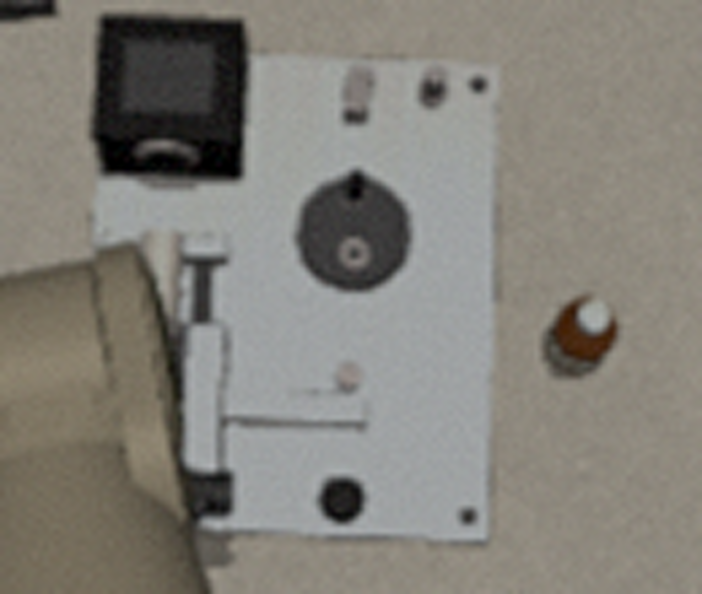

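The cam measures -3.10 rad, with its pin straight ahead and low side to the roller, and the loose things haven't moved. Before going down behind the slide I check how tall the rails there are.

```bash
python3 - <<'E'
from plant import *
from h import *
s=cv2.imread("pics/f_side_raw.png"); m=camera_model("side")
a=cv2.resize(s[160:220,185:275],None,fx=8,fy=8,interpolation=cv2.INTER_CUBIC)
def dot(P,c):
    u=project(m,P)[0]; cv2.circle(a,(int((u[0]-185+.5)*8),int((u[1]-160+.5)*8)),3,c,-1)
for z,c in ((.012,(0,0,255)),(.02,(0,255,0)),(.03,(255,0,0)),(.04,(0,255,255))):
    for y in (.042,.057,.089,.104): dot([*F(-.150,y),z],c)
for y in (.03,.12):
    for z in (.02,.06): dot([*F(-.120,y),z],(255,0,255))
cv2.imwrite("pics/g.png",a)
E
```

```text
(no output)
```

View pics/g.png

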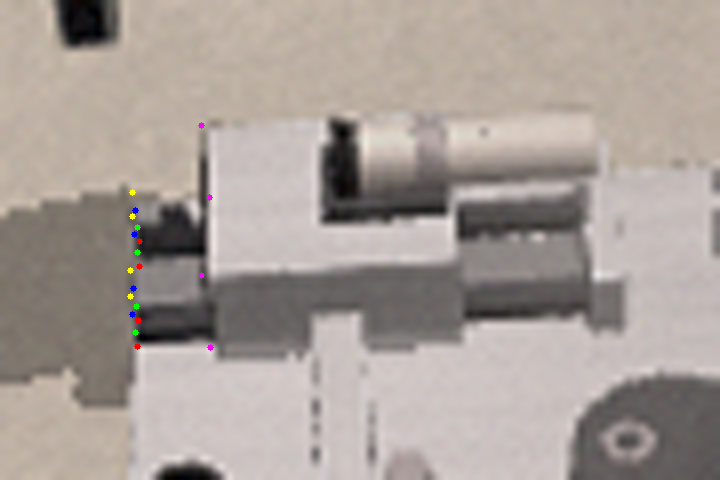

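The rails stay below about 30–35 mm, so fingertips at 44 mm clear them and still overlap the 20–60 mm face. Now I push the slide.

```bash
python3 - <<'E'
from plant import *
from h import *
R=Rdown(*EX)
print("down",line_to(np.r_[F(-.155,.073),.055],R,rate=.1,guard=8),get_clock(),get_ft_force().round(2))
g=line_to(np.r_[F(-.100,.073),.055],R,rate=.05,guard=18); print(g,get_clock(),get_ft_force().round(2))
if not g:
    g=line_to(np.r_[F(-.070,.073),.055],R,rate=.04,guard=18); print(g,get_clock(),get_ft_force().round(2))
P=get_position()[:2]-PIV; print("tcp fixture x",P@EX+.04, "face", P@EX+.04+.011)
s=camera("side"); cv2.imwrite("pics/i_side.png",cv2.resize(s[150:280,190:330],None,fx=4.6,fy=4.6,interpolation=cv2.INTER_CUBIC))
E
```

```text
down False 13.475 [ 0.7  -0.54  0.35]
False 14.725 [-1.31  0.91 -0.47]
True 15.3167 [-0.4   0.33 -0.53]
tcp fixture x -0.07866626872059404 face -0.06766626872059404
```

View pics/i_side.png

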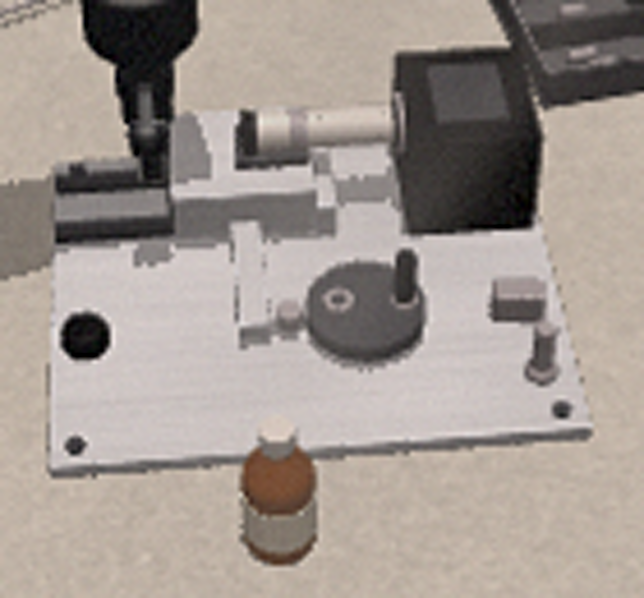

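The stop came at a face x of -67.7 mm, where home is expected (-67 to -68.5). The roller sits at the cam's low side. I'll press once more gently, in case it rebounded, then back off and check.

```bash
python3 - <<'E'
from plant import *
from h import *
R=Rdown(*EX)
g=line_to(np.r_[F(-.070,.073),.055],R,rate=.015,guard=14); print(g,get_clock(),get_ft_force().round(2))
P=get_position()[:2]-PIV; print("face", P@EX+.051)
pause(.3); P=get_position()[:2]-PIV; print("face", P@EX+.051,get_ft_force().round(2))
line_to(np.r_[F(-.115,.073),.055],R,rate=.08)
line_to(np.r_[F(-.155,.073),.18],R,rate=.2)
goto([.35,.25,.25],R)
s=camera("side");t=camera("top")
cv2.imwrite("pics/j_side.png",cv2.resize(s[150:280,190:330],None,fx=4.6,fy=4.6,interpolation=cv2.INTER_CUBIC))
cv2.imwrite("pics/j_top.png",cv2.resize(t[140:250,195:325],None,fx=5.4,fy=5.4,interpolation=cv2.INTER_CUBIC))
d=(t.max(2)<95).astype(np.uint8)
N,l,st,ce=cv2.connectedComponentsWithStats(d,connectivity=4)
for k in range(1,N):
    if 245<st[k,0]+st[k,2]/2<270 and 170<st[k,1]+st[k,3]/2<205 and st[k,4]>150:
        c=cv2.findContours((l==k).astype(np.uint8),0,cv2.CHAIN_APPROX_NONE)[0][0]
        e=cv2.fitEllipse(cv2.convexHull(c)); v=onplane(camera_model("top"),[e[0]],.034)[0,:2]-PIV
        print("cam",(np.arctan2(v[1],v[0])-(np.pi+YAW)+np.pi)%(2*np.pi)-np.pi)
print(get_clock(),get_ft_force().round(2))
E
```

```text
True 15.8667 [ 0.62 -0.32  0.33]
face -0.06766453164624464
face -0.06821614925243863 [-0.77 -0.05  0.92]
cam -3.0974401763178503
18.4333 [-0.19  0.42 -0.7 ]
```

View pics/j_side.png

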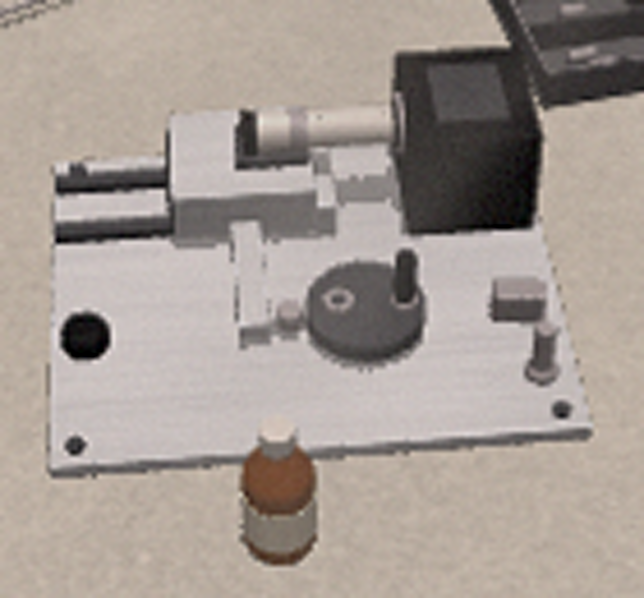

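View pics/j_top.png

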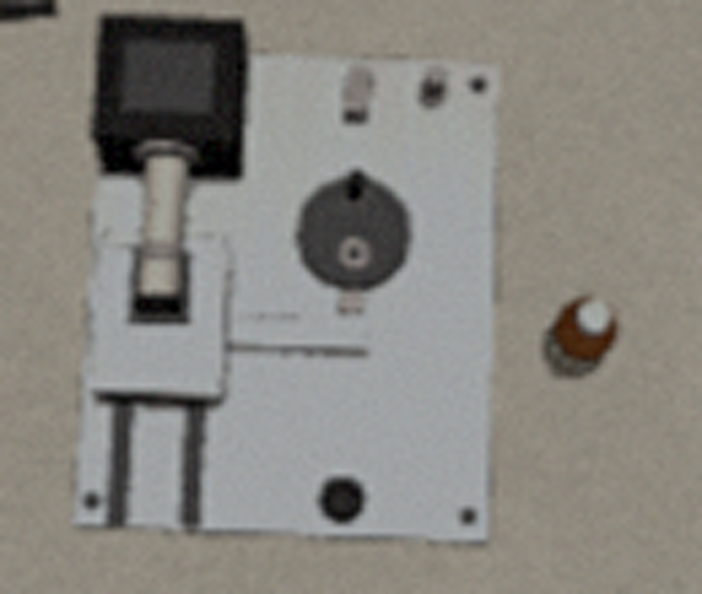

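```bash
python3 - <<'E'
from plant import *
from h import *
f=lambda x,y:(195+(x+.5)/5.4-.5,140+(y+.5)/5.4-.5)
e=onplane(camera_model("top"),[f(95,393),f(224,399)],.06)[:,:2].mean(0)
e0=onplane(camera_model("top"),[f(88,468),f(220,474)],.06)[:,:2].mean(0)
print("face x now",(e-PIV)@EX+.04,"before",(e0-PIV)@EX+.04)
close_job(); print(get_clock())
E
```

```text
face x now -0.06966358851287618 before -0.1202226980021947
the job is handed in; nothing more can be done
the job is handed in; nothing more can be done
```

I turned the cam to its low point, pushed the slide home against its end stop and handed the job in at about 18.5 s; the hand-in gives no verdict.

- **Cam:** With the jaws shut, I pushed it clockwise by its pin, from about -0.66 rad to the low point. The force on the tool read at most about 6 N after each step. After lifting away, the top camera gave -3.10 rad, and the same once the slide was home. That is within about 0.05 rad of ideal.
- **Slide:** I pushed its rear face forward until the force guard stopped it. A second, slower press stopped at the same place, with the face at fixture x = -67.7 mm; I expected -67 to -68.5 mm at home.
- **Last checks:** The final pictures show the block against the end stop and the roller just clear of the cam. The arm was well away from the fixture, and the loose things on and beside the plate looked unmoved. I did not check the driver, tape or mouse again at the end.
- **Small disagreement:** The top camera put the final face at -69.7 mm, 2 mm short of the contact reading. That is within the camera's calibration error, and I relied on the contact stop.

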